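Slide an engraved plate under the spring clip of its holder

TASK

Load the mounted engraving plate into the holder with the fingertips: press the long thumb bar of the spring clip down with one finger and keep it down while the other finger pushes the plate along its runway, under the raised jaw, until it is fully home against the end stop. Then let the bar come up so that the jaw closes on the plate, and leave the holder. Only push the plate, never lift or tip it, and leave the loupe, the jar and the whetstone where they are.

Things in the scene. Friction and masses are not known exactly. Their poses are not given: they have to be found in the camera images.
- holder: Plate holder: a plywood board 205 (x) x 150 (y) x 8 mm screwed to the bench, origin at the centre of its underside; +x is the way the plate is pushed. The clip's hinge shaft, 8 mm thick, runs along x at y = -18, z = 38 mm; dark posts at x = -94 and +94 mm carry it, 12 mm wide (y), tops at z = 50 mm.
- stop (a point): Where the runway meets the end stop: centre of the foot of the stop's face, at holder x = 85, y = 30, z = 24 mm. The wooden runway (top 24 mm above the bench) leads to it along x from holder x = -102 mm, 64 mm wide between aluminium rails 4 mm thick and 6 mm high. The aluminium stop is 14 mm high.
- clip (a joint): Clip angle, rad: 0 at rest, 0.48 fully pressed. Pressing the thumb bar (-y side of the shaft) lifts the jaw (+y side, holder x = 57 to 79 mm). Jaw underside: 6 mm above the runway at 0, barring the 12 mm plate; clear of it from about 0.17; rests on a plate beneath at about 0.14. It springs back by itself; pressing to 0.34 takes about 7 N, to 0.48 about 9 N.
- bar_top (a point): Middle line of the top of the thumb bar, a flat steel strip 26 mm wide along holder x = -83 to 79 mm (this point: x = -40), moving with the clip. At rest it slopes up outward by 0.34 rad. At clip = 0.34 it is level, its top 29 mm above the bench (5 above the runway, lower than the plate's top), middle line at holder y = -50 mm. A finger can slide along it while pressing.
- plate: The engraving plate, a metal plate mounted on a flat wooden block, together 70 (x) x 60 (y) x 12 mm, about 0.16 kg, lying loose on the runway between the rails (2 mm play each side) in front of the jaw. Origin at the centre of its underside. Home, its origin is at holder x = +50 mm; at the start at about -15 to +5 mm.
- plate_edge (a point): Middle of the plate's rear face (its -x end, which a finger pushes on), half-way up, 35 mm behind the plate's centre and 6 mm above the runway. When the plate is home it lies at holder x = +15 mm.
- loupe: Black eye loupe, 43 mm wide, 41 mm high, standing beside the holder; leave it alone. Origin at the centre of its underside.
- rosin_jar: Jar of rosin with a black lid, 58 mm wide, 76 mm high; leave it alone. Origin at the centre of its underside.
- whetstone: Grey oilstone 50 x 150 x 25 mm lying on the bench; leave it alone. Origin at the centre of its underside.
Mind the look-alikes: they are no part of the job. What is shaped like the plate but yellow is not meant.

How it is judged:
On the way, in this order (a step that is already met when the one before it is completed fails the run):
1. the clip is held open while the plate is still outside it (value of joint clip above 0.17 rad and x of plate in the frame of holder below 0.026 m), for 0.1 s.
2. the plate is home against the stop while the clip is still held open (value of joint clip above 0.17 rad and x of plate in the frame of holder above 0.046 m), for 0.1 s.
At the end, for the whole second after the job is handed in: The plate lies flat on the runway within 4 mm of the end stop, the clip has been let up and its jaw rests on the plate (clip between 0.10 and 0.17 rad), and all is at rest (x of plate in the frame of holder above 0.046 m and z of plate in the frame of holder below 0.027 m and value of joint clip between 0.1 and 0.17 rad and linear speed of plate below 0.01 m/s and velocity of joint clip below 0.1 rad/s); the robot touches nothing.
It fails at once if the plate is lifted off the runway or tipped (z of plate in the frame of holder above 0.034 m or angle between plate's own z axis and vertical above 0.2 rad).
It fails at once if the loupe, the jar or the whetstone is displaced by more than 20 mm (distance of any of loupe, rosin_jar, whetstone from where it was at the start of the episode above 0.02 m).
It also fails if it takes over 35 s, if anything falls off the work surface, if the arm or the gripper's body presses on something with over 40 N, if the wrist force passes 120 N, or if a joint passes its speed limit or range.

ROBOT

A 6-joint arm with a two-finger parallel gripper is mounted at the origin on the work surface; the furniture and walls round the work are solid. World frame = base frame: x ahead of the robot, y to its left, z up, the work surface at z = 0. Lengths are in m, angles in rad, forces in N, time in s.
With the tool pointing down it reaches from about 0.35 to 0.775 m from the base axis. Payload 7.3 kg.
Tool frame: the origin (TCP) lies at the very end of the fingers, on their centre line; the grasp point (between the pads) lies 19 mm behind it; z points along the fingers, y is the direction in which the jaws open and shut (so a half turn about z gives the same grasp; the last joint's range is limited). The gripper opens to 92 mm and grips with 3 to 60 N. Pads are 19 mm wide; open, the fingers measure 130 mm over their backs; the gripper's body (75 mm by 190 mm) begins 47 mm behind the grasp point.
Start: joints at [-1.487, 0.342, 1.524, -0, 1.275, -0.146], TCP at [0.12, -0.511, 0.227] pointing down, gripper open.
Joint ranges: [-2.53, 2.53], [-0.77, 2.02], [0.04, 2.7], [-1, 4.14], [0.28, 2.66], [-3.11, 3.11]. Speed limits (rad/s): [2.57, 2.57, 3.14, 3.14, 3.14, 3.14].

INTERFACE

Orientations are given as [roll, pitch, yaw] about the fixed x, y, z axes, in that order (R = Rz(yaw) Ry(pitch) Rx(roll)).
In Python, from cell import robot gives the robot as it stands. The module is installed in compiled form; this text tells all that it offers.
- The arm moves only by the tool carry_out, never from a script. Its argument "series" is a list of rows, each an object with "jaw": the opening in per cent of the stroke, from 0 (shut) to 100 (fully open); "travel": the shift along the tool's x, y, z in units of 60 mm (1.0 is 60 mm), a list of three; "twist": the turn about the tool's z in units of 6 degrees (1.0 is 6 degrees). A call has 1 to 8 rows; each row shifts and turns the commanded pose from where the row before left it, along the tool's axes as they then stand; what a row does not reach is not made up. A row lasts 1/8 s, in which the tool goes at most 62.5 mm and 10.7 degrees, less where a joint would pass 70% of its speed; a pose out of reach is approached as far as the arm can. A call is refused whole if a number of a shift passes 1 or a number of a turn 1, either way. A call with a gripper value outside its range is refused whole. The fingers move at their own pace and stop on an object; "squeeze" is the grip in N (left out, the last holds). Time passes only in rows, so rows that do not move let the fingers close. It gives the time, the measured TCP pose, the force and the opening at its end, in the units of the state.
- robot.observe(): the state, without advancing time (a new reading comes with each control period).
- robot.read_camera(name): name is "side" or "top"; returns the picture (480x640x3 uint8, blue, green, red); there is no depth.
- robot.calibration(name): a dict with "intrinsics" (3x3 intrinsics, pixels), "cam_to_world" (4x4, takes a point from camera to world coordinates). Camera axes: x right, y up, looking along -z (the intrinsics and any distortion apply to the point x, -y, -z); pixel columns grow to the right and rows downward; lengths in m; the calibration is good to about 2 mm. A picture is of the moment at which its call begins. calibration takes no time and is no camera call.
- robot.hand_in(): hands the job in, once; it reports no verdict.
Trained networks look in the newest picture that a camera, given by its name, has taken for a name from the list of things; names that differ only in an ending like _2 or _b are one class to them, and where a whole thing is asked for, a point or a joint stands for the part that bears it (a point fixed in the world has none). Each returns a list of dicts, best first, with "score" (0 to 1); they miss things now and then, are a little off and sometimes report something else, mostly with a low value. They report only what shows in the picture. A call takes as long as a camera call. They do not tell look-alikes from the thing itself.
- robot.regions_of(camera, query): "pixels" (480x640 bool, what is visible of it) and "xy" ([column, row] in pixels, amid what is visible of it).
The state is a dict: "time": time; "qpos": joint angles; "qvel": joint speeds; "joint_efforts": joint torques, N m; "tool_pos": TCP position; "tool_rot": TCP orientation; "contact_force": force on the tool from outside, world axes, zero at the start; "torque": the same for the moment, N m; "opening": finger opening in m.
Only numpy, scipy, OpenCV 4.12 (cv2) and the standard library are available. Lean on these libraries where they do the work, as an engineer would, in place of code of your own. Each camera call takes 0.05 s, during which the arm holds its last target. There are 200 camera calls.

## Working session

There is one attempt and no reset: what is moved stays moved. The work goes in short steps, Python scripts to look and compute and a tool call to move; the robot and the scene stay as the last step left them, time stands still between calls to the robot, and variables do not carry over. Pictures are saved under pics/ and viewed, about 8 in all and at most 12, crops included, and the job is handed in when it is done.

Besides the shell and the picture viewer there is one more tool, called after ">>>" as a command line: name --argument value ..., lists and objects as JSON in quotes. carry_out: Moves the arm, as the interface text tells. Its arguments: {"type":"object","properties":{"series":{"type":"array"},"squeeze":{"type":"number"}},"required":["series"]}

```bash
mkdir -p pics
cat > h.py <<'E'
import numpy as np, cv2
from cell import robot
def cal(c):
    k=robot.calibration(c); return np.array(k["intrinsics"]),np.array(k["cam_to_world"])
def toz(c,uv,z):
    K,T=cal(c); u,v=uv; d=np.linalg.inv(K)@[u,v,1]; d=T[:3,:3]@[d[0],-d[1],-d[2]]
    o=T[:3,3]; return o+d*(z-o[2])/d[2]
def proj(c,P):
    K,T=cal(c); p=T[:3,:3].T@(np.asarray(P)-T[:3,3]); p=K@[p[0],-p[1],-p[2]]; return p[:2]/p[2]
E
python3 - <<'E'
from h import *
for c in("top","side"):
    cv2.imwrite(f"pics/{c}0.png",robot.read_camera(c)); print(c,cal(c))
    for q in("holder","plate","clip","loupe","rosin_jar","whetstone"):
        for r in robot.regions_of(c,q)[:3]: print(c,q,round(r["score"],2),r["xy"],r["pixels"].sum())
print(robot.observe())
E
```

```text
top (array([[554.67522282,   0.        , 324.84820346],
       [  0.        , 554.67522282, 241.67323082],
       [  0.        ,   0.        ,   1.        ]]), array([[-2.08221395e-02,  9.95569354e-01, -9.16956906e-02,
         4.30619057e-01],
       [-9.99783192e-01, -2.07421357e-02,  1.82550012e-03,
         1.17078392e-02],
       [-8.45524825e-05,  9.17138211e-02,  9.95785403e-01,
         1.09987699e+00],
       [ 0.00000000e+00,  0.00000000e+00,  0.00000000e+00,
         1.00000000e+00]]))
top holder 0.67 [357.9, 205.7] 6290
top plate 0.8 [393.3, 301.0] 1094
top plate 0.72 [443.9, 191.8] 1066
top plate 0.69 [334.8, 196.3] 1057
top clip 0.6 [367.8, 198.0] 2658
top loupe 0.73 [456.6, 274.2] 258
top loupe 0.49 [190.8, 193.1] 2088
top rosin_jar 0.92 [186.9, 273.4] 871
top whetstone 0.75 [192.5, 192.0] 2100
side (array([[537.04498651,   0.        , 323.33341426],
       [  0.        , 537.04498651, 257.21268834],
       [  0.        ,   0.        ,   1.        ]]), array([[ 0.91409013,  0.27353211, -0.29936504,  0.24899885],
       [-0.40543508,  0.63076434, -0.66163339, -0.6254947
[... 442 characters left out ...]
.9, 177.5] 1351
{'time': 0.7, 'qpos': array([-1.48700861e+00,  3.41960828e-01,  1.52412302e+00, -2.25840230e-06,
        1.27538221e+00, -1.45998178e-01]), 'qvel': array([ 8.13542366e-04, -3.72566278e-06,  1.69383088e-03,  2.07598358e-03,
        3.50702775e-04,  6.04754709e-04]), 'joint_efforts': array([-2.53019234e-04, -4.31031597e+01, -2.44448715e+01,  7.17214588e-02,
        4.82714921e-02, -2.62746147e-05]), 'tool_pos': array([ 0.11960182, -0.51120896,  0.22675281]), 'tool_rot': array([3.14146771e+00, 2.05554969e-05, 2.29786551e-01]), 'contact_force': array([-0.18360481,  0.50967876, -0.08237763]), 'torque': array([-0.02127449, -0.05954138,  0.00564986]), 'opening': 0.09143948520400488}
```

View pics/top0.png

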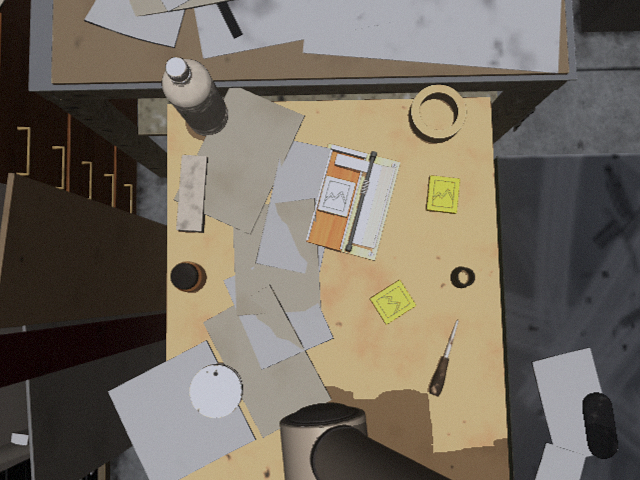

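View pics/side0.png

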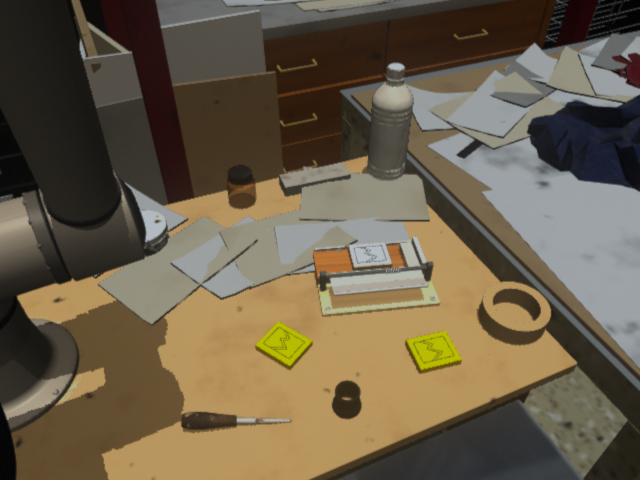

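Top view: the white plate at (335,196) on the runway is the wanted one. The look-alikes are yellow, at (393,301) and (444,192). The stop is at about (350,160), the shaft and clip at about (362,200), and the loupe at (457,275), clear to the right. The side view agrees, with the white plate at (370,254). Next I measure the board and check the choice in a close crop.

```bash
cat > m.py <<'E'
from h import *
from scipy.optimize import least_squares
def H2w(p,P):  # p = x,y,yaw
    c,s=np.cos(p[2]),np.sin(p[2]); P=np.atleast_2d(P); return np.c_[p[0]+c*P[:,0]-s*P[:,1],p[1]+s*P[:,0]+c*P[:,1],P[:,2]]
E
python3 - <<'E'
from m import *
im=robot.read_camera("top"); u0,v0,u1,v1=295,135,415,270
cr=cv2.resize(im[v0:v1,u0:u1],None,fx=4.4,fy=4.4,interpolation=cv2.INTER_CUBIC)
im2=robot.read_camera("side")
cr2=cv2.resize(im2[225:325,305:450],None,fx=4.4,fy=4.4,interpolation=cv2.INTER_CUBIC)
for i,c in((0,cr),(1,cr2)):
    cv2.imwrite(f"pics/crop{i}.png",c)
E
```

```text
(no output)
```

View pics/crop0.png

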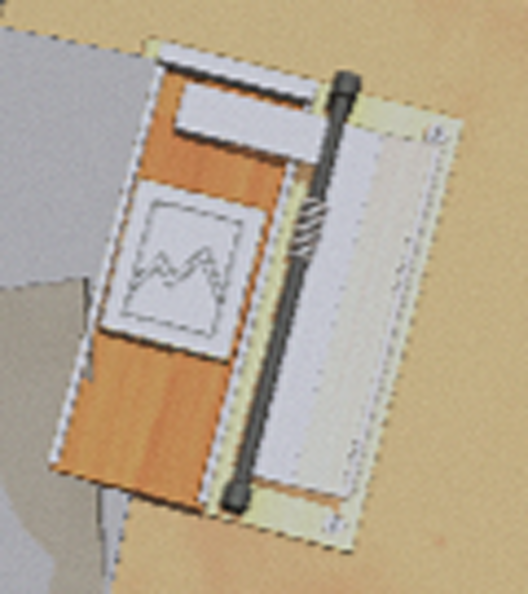

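View pics/crop1.png

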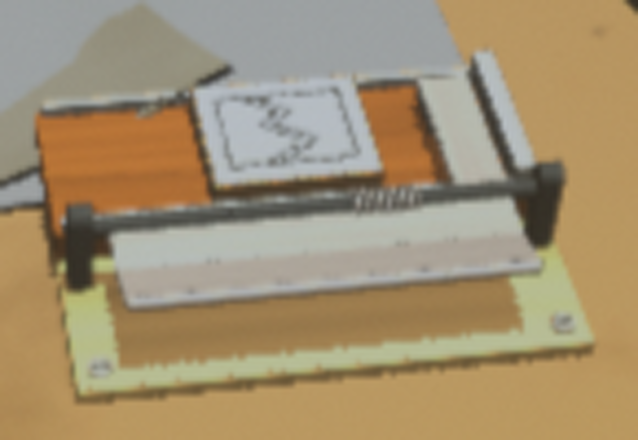

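The crop confirms it: a white plate with the mountain engraving, centred at crop (184,268), lying on the orange runway behind the jaw at (250,122). Now I fit the holder pose from board corners and post tops in both views.

```bash
cat >> m.py <<'E'
T=lambda a:(295+a[0]/4.4,135+a[1]/4.4)
S=lambda a:(305+a[0]/4.4,225+a[1]/4.4)
E
python3 - <<'E'
from m import *
C=[("top",T(a),P) for a,P in [((461,121),(.1025,-.075,.008)),((354,550),(-.1025,-.075,.008)),((150,41),(.1025,.075,.008)),((347,78),(.094,-.018,.05)),((235,492),(-.094,-.018,.05)),((52,465),(-.102,.066,.027))]]
C+=[("side",S(a),P) for a,P in [((592,343),(.1025,-.075,.008)),((81,391),(-.1025,-.075,.008)),((79,210),(-.094,-.018,.05)),((549,169),(.094,-.018,.05))]]
def fit(C):
    f=lambda p:np.concatenate([proj(c,H2w(p,P)[0])-uv for c,uv,P in C])
    r=least_squares(f,[.5,-.05,-.25],loss="soft_l1"); return r.x,f(r.x).reshape(-1,2).round(1).tolist()
for n,D in(("all",C),("top",C[:6]),("side",C[6:])): print(n,*fit(D))
p,_=fit(C)
def w2h(w): c,s=np.cos(p[2]),np.sin(p[2]); d=w[:2]-p[:2]; return np.array([c*d[0]+s*d[1],-s*d[0]+c*d[1]])
for a in[(140,180),(267,210),(228,358),(100,329)]: print("plate top",w2h(toz("top",T(a),.036)).round(4))
for a in[(190,88),(352,76),(382,172),(214,188)]: print("plate side",w2h(toz("side",S(a),.036)).round(4))
for a in [(260,478),(345,497)]: print("bar end",w2h(toz("top",T(a),.040)).round(4))
for x in(-.09,-.075,0,.004): print(x,H2w(p,(x,-.007,.03)))
E
```

```text
all [ 0.61062189 -0.04552994 -0.28249461] [[1.2, -0.5], [-0.1, 0.8], [-0.4, -1.2], [0.4, 0.9], [1.0, 0.6], [-0.8, 0.5], [1.3, -0.6], [-0.9, 0.2], [0.2, -0.7], [0.5, -1.1]]
top [ 0.61126824 -0.04516554 -0.28101884] [[1.0, -0.8], [-0.2, 0.4], [-0.7, -1.5], [0.1, 0.5], [0.9, 0.3], [-0.9, 0.3]]
side [ 0.60968294 -0.0463245  -0.28449003] [[1.0, -0.0], [-1.4, 0.6], [-0.2, -0.3], [0.3, -0.6]]
plate top [0.031  0.0598]
plate top [0.0325 0.0021]
plate top [-0.0357  0.0019]
plate top [-0.0378  0.0596]
plate side [-0.037   0.0595]
plate side [0.0317 0.0583]
plate side [0.0311 0.0001]
plate side [-0.0375 -0.0004]
bar end [-0.0837 -0.025 ]
bar end [-0.0822 -0.0629]
-0.09 [[ 0.52223795 -0.02716478  0.03      ]]
-0.075 [[ 0.53664339 -0.03134606  0.03      ]]
0 [[ 0.60867062 -0.05225248  0.03      ]]
0.004 [[ 0.61251207 -0.05336749  0.03      ]]
```

>>> carry_out --series '[{"jaw": 76, "travel": [0, 0, 0], "twist": 0.98}, {"jaw": 76, "travel": [0, 0, 0], "twist": 0.98}, {"jaw": 76, "travel": [0, 0, 0], "twist": 0.98}, {"jaw": 76, "travel": [0, 0, 0], "twist": 0.98}, {"jaw": 76, "travel": [0, 0, 0], "twist": 0.98}]'

```text
time: 1.42
tool_pos: [0.1196, -0.5112, 0.2267]
tool_rot: [3.142, -0.0, -0.287]
contact_force: [-0.5, -0.2, 0.1]
opening: 0.0699
```

```bash
cat > g.py <<'E'
import sys
from m import *
from scipy.spatial.transform import Rotation as R
p=[0.61062,-0.04553,-0.2825]
s=robot.observe(); t=s["tool_pos"]; M=R.from_euler("xyz",s["tool_rot"]).as_matrix()
c,q=np.cos(p[2]),np.sin(p[2]); d=t[:2]-p[:2]
print("t",s["time"],"rot",s["tool_rot"].round(4),"F",s["contact_force"].round(1),"open",round(s["opening"],4),"holder tcp mm",np.round(1e3*np.array([c*d[0]+q*d[1],-q*d[0]+c*d[1],t[2]]),1))
if len(sys.argv)>1: print("units to go",(M.T@(H2w(p,[float(a) for a in sys.argv[1:4]])[0]-t)/.06).round(2))
E
python3 g.py -.062 -.007 .1
```

```text
t 1.425 rot [ 3.1415e+00 -1.0000e-04 -2.8670e-01] F [-0.5 -0.2  0.1] open 0.0699 holder tcp mm [-341.7 -584.1  226.7]
units to go [ 4.62 -9.64  2.11]
```

>>> carry_out --series '[{"jaw": 76, "travel": [0.4, -0.8, 0], "twist": 0}, {"jaw": 76, "travel": [0.4, -0.8, 0], "twist": 0}, {"jaw": 76, "travel": [0.4, -0.8, 0], "twist": 0}, {"jaw": 76, "travel": [0.4, -0.8, 0], "twist": 0}, {"jaw": 76, "travel": [0.4, -0.8, 0], "twist": 0}, {"jaw": 76, "travel": [0.4, -0.8, 0], "twist": 0}, {"jaw": 76, "travel": [0.4, -0.8, 0], "twist": 0}, {"jaw": 76, "travel": [0.4, -0.8, 0], "twist": 0}]'

```text
time: 2.42
tool_pos: [0.4124, -0.1948, 0.227]
tool_rot: [3.141, -0.001, -0.283]
contact_force: [0.9, -0.4, -0.7]
opening: 0.0699
```

```bash
python3 g.py -.062 -.007 .07
```

```text
t 2.425 rot [ 3.1412e+00 -8.0000e-04 -2.8340e-01] F [ 0.9 -0.4 -0.7] open 0.0699 holder tcp mm [-148.7 -198.6  227. ]
units to go [ 1.44 -3.2   2.62]
```

>>> carry_out --series '[{"jaw": 76, "travel": [0.36, -0.8, 0], "twist": 0}, {"jaw": 76, "travel": [0.36, -0.8, 0], "twist": 0}, {"jaw": 76, "travel": [0.36, -0.8, 0], "twist": 0}, {"jaw": 76, "travel": [0.36, -0.8, 0], "twist": 0}, {"jaw": 76, "travel": [0, 0, 0.9], "twist": 0}, {"jaw": 76, "travel": [0, 0, 0.9], "twist": 0}, {"jaw": 76, "travel": [0, 0, 0.6], "twist": 0}, {"jaw": 76, "travel": [0, 0, 0], "twist": 0}]'

```text
time: 3.42
tool_pos: [0.5461, -0.0356, 0.0803]
tool_rot: [3.141, 0.006, -0.283]
contact_force: [0.0, -0.5, 0.5]
opening: 0.0703
```

```bash
python3 g.py -.062 -.007 .029
python3 - <<'E'
from h import *
a=robot.read_camera("side")[190:325,290:450]; b=robot.read_camera("top")[130:275,270:430]
a=cv2.resize(a,(474,400)); b=cv2.resize(b,None,fx=2.0,fy=400/145); cv2.imwrite("pics/c2.png",np.hstack([a,b]))
E
```

```text
t 3.425 rot [ 3.1411  0.0061 -0.2833] F [ 0.  -0.5  0.5] open 0.0703 holder tcp mm [-64.8  -8.4  80.3]
units to go [ 0.05 -0.02  0.86]
```

View pics/c2.png

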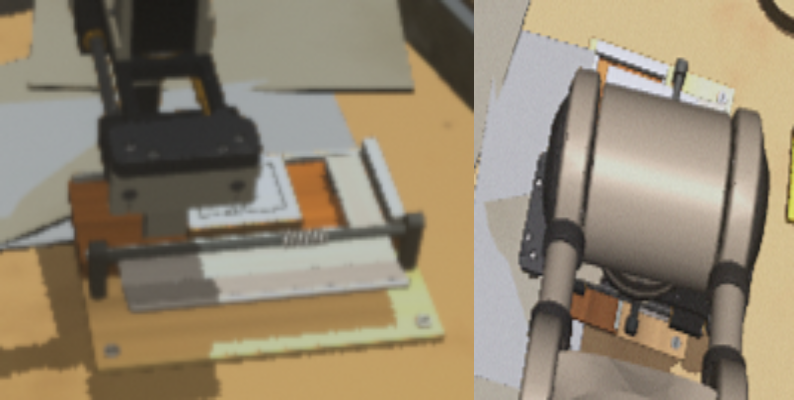

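Run:
```python
from m import *
p=[0.61062,-0.04553,-0.2825]
for P in[(-.0648,-.053,.08),(-.0648,.037,.08),(-.0648,-.008,.146),(-.0648,-.008-.095,.146),(-.1023,-.103,.146),(-.0273,-.103,.146)]:
    print(P,((proj("side",H2w(p,P)[0])-[290,190])*[474/160,400/135]).round())
robot.read_camera("side"); a=robot.read_camera("side")[120:330,240:450]; cv2.imwrite("pics/c3.png",cv2.resize(a,(600,600),interpolation=cv2.INTER_CUBIC))
```

```text
(-0.0648, -0.053, 0.08) [160. 244.]
(-0.0648, 0.037, 0.08) [135. 137.]
(-0.0648, -0.008, 0.146) [151.  99.]
(-0.0648, -0.10300000000000001, 0.146) [181. 221.]
(-0.1023, -0.103, 0.146) [106. 228.]
(-0.0273, -0.103, 0.146) [255. 215.]
```

View pics/c3.png

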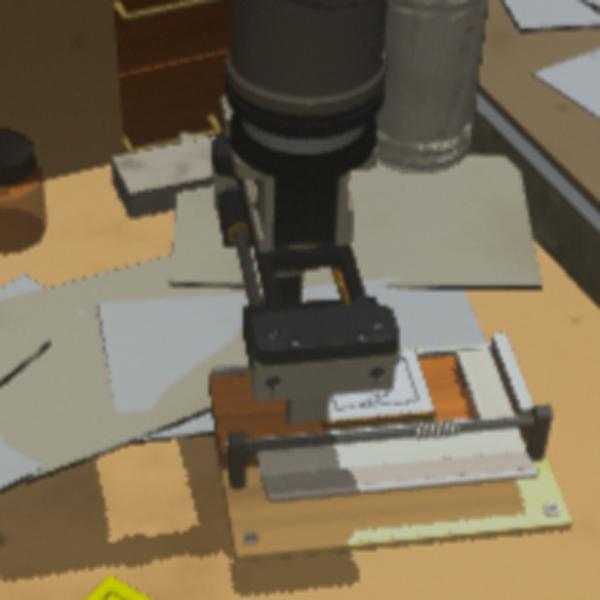

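Side crop: the near finger tip is at about (308,418), above the shaft and bar and behind the plate's rear edge at (330,420). Going lower while feeling the force.

```bash
python3 g.py -.064 -.008 .048
```

```text
t 3.625 rot [-3.1414 -0.0038 -0.2834] F [-0.1 -0.   0.8] open 0.0699 holder tcp mm [-61.5  -8.3  84.7]
units to go [-0.04 -0.    0.61]
```

>>> carry_out --series '[{"jaw": 76, "travel": [-0.03, 0, 0.3], "twist": 0}, {"jaw": 76, "travel": [0, 0, 0.3], "twist": 0}, {"jaw": 76, "travel": [0, 0, 0], "twist": 0}]'

```text
time: 4.0
tool_pos: [0.5463, -0.0356, 0.0473]
tool_rot: [3.142, -0.0, -0.283]
contact_force: [-0.3, -0.4, 0.2]
opening: 0.0699
```

```bash
python3 g.py -.064 -.008 .029;  python3 - <<'E'
from m import *
a=robot.read_camera("side")[220:320,300:440]; cv2.imwrite("pics/c4.png",cv2.resize(a,(784,560),interpolation=cv2.INTER_CUBIC))
p=[0.61062,-0.04553,-0.2825]; t=robot.observe()["tool_pos"]
for y in(-.043,-.063): print(((proj("side",H2w(p,(-.064,y,t[2]))[0])-[300,220])*5.6).round())
E
```

```text
t 4.0 rot [ 3.1415e+00 -3.0000e-04 -2.8340e-01] F [-0.3 -0.4  0.2] open 0.0699 holder tcp mm [-64.5  -8.4  47.3]
units to go [ 0.01 -0.01  0.3 ]
[240. 346.]
[251. 394.]
```

View pics/c4.png

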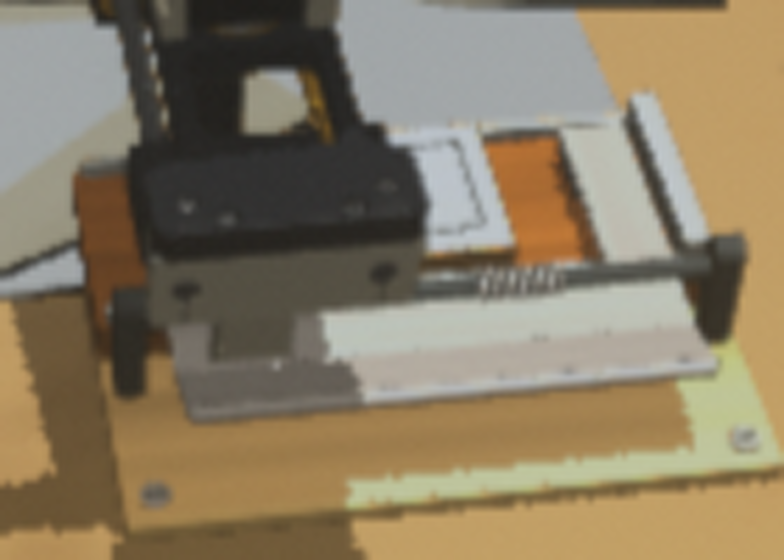

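The crop shows the near finger on the inner part of the bar, at about (253,355). I'll open the jaw a little so it sits on the bar's middle line, then press.

>>> carry_out --series '[{"jaw": 87, "travel": [0, 0, 0], "twist": 0}, {"jaw": 87, "travel": [0, 0, 0], "twist": 0}, {"jaw": 87, "travel": [0, 0, 0.1], "twist": 0}, {"jaw": 87, "travel": [0, 0, 0.1], "twist": 0}, {"jaw": 87, "travel": [0, 0, 0.1], "twist": 0}, {"jaw": 87, "travel": [0, 0, 0], "twist": 0}, {"jaw": 87, "travel": [0, 0, 0], "twist": 0}]'

```text
time: 4.92
tool_pos: [0.547, -0.035, 0.0292]
tool_rot: [-3.141, -0.002, -0.283]
contact_force: [1.3, 3.4, 8.3]
opening: 0.0793
```

```bash
python3 g.py .005 -.008 .029
```

```text
t 4.925 rot [-3.1408e+00 -1.6000e-03 -2.8330e-01] F [1.3 3.4 8.3] open 0.0793 holder tcp mm [-64.   -7.6  29.2]
units to go [1.15 0.01 0.  ]
```

The press reads about 8 N up at z = 29 mm, which matches a clip angle near 0.34. Now pushing.

>>> carry_out --series '[{"jaw": 87, "travel": [0.1, 0, 0], "twist": 0}, {"jaw": 87, "travel": [0.1, 0, 0], "twist": 0}, {"jaw": 87, "travel": [0.1, 0, 0], "twist": 0}, {"jaw": 87, "travel": [0.1, 0, 0], "twist": 0}, {"jaw": 87, "travel": [0.1, 0, 0], "twist": 0}, {"jaw": 87, "travel": [0.1, 0, 0], "twist": 0}, {"jaw": 87, "travel": [0.1, 0, 0], "twist": 0}, {"jaw": 87, "travel": [0.1, 0, 0], "twist": 0}]'

```text
time: 5.92
tool_pos: [0.5907, -0.0486, 0.0283]
tool_rot: [3.141, 0.004, -0.283]
contact_force: [-5.9, 1.3, 7.7]
opening: 0.0801
```

```bash
python3 g.py .005 -.008 .029;  python3 - <<'E'
from m import *
a=robot.read_camera("side")[220:320,300:440]; cv2.imwrite("pics/c5.png",cv2.resize(a,(784,560),interpolation=cv2.INTER_CUBIC))
E
```

```text
t 5.925 rot [ 3.1411  0.004  -0.2834] F [-5.9  1.3  7.7] open 0.0801 holder tcp mm [-18.2  -8.5  28.3]
units to go [ 0.39 -0.01 -0.01]
```

View pics/c5.png

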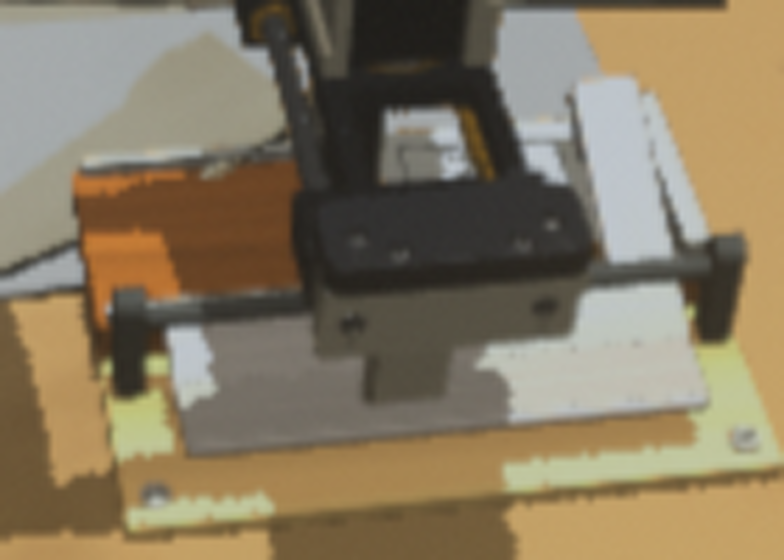

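The crop shows the jaw raised at (620,150), the finger on the pressed bar at (405,380), and the plate moving ahead under the gripper. Going on to the stop.

>>> carry_out --series '[{"jaw": 87, "travel": [0.08, 0, 0], "twist": 0}, {"jaw": 87, "travel": [0.08, 0, 0], "twist": 0}, {"jaw": 87, "travel": [0.08, 0, 0], "twist": 0}, {"jaw": 87, "travel": [0.08, 0, 0], "twist": 0}, {"jaw": 87, "travel": [0.04, 0, 0], "twist": 0}, {"jaw": 87, "travel": [0, 0, 0], "twist": 0}]'

```text
time: 6.72
tool_pos: [0.61, -0.0542, 0.0281]
tool_rot: [3.141, 0.007, -0.283]
contact_force: [-9.8, 2.3, 9.5]
opening: 0.0802
```

```bash
python3 g.py .0055 -.008 .029
```

```text
t 6.725 rot [ 3.1408  0.0072 -0.2827] F [-9.8  2.3  9.5] open 0.0802 holder tcp mm [ 1.9 -8.5 28.1]
units to go [ 0.06 -0.01 -0.01]
```

>>> carry_out --series '[{"jaw": 87, "travel": [0.05, 0, 0], "twist": 0}, {"jaw": 87, "travel": [0.05, 0, 0], "twist": 0}, {"jaw": 87, "travel": [0, 0, 0], "twist": 0}]'

```text
time: 7.1
tool_pos: [0.6107, -0.0544, 0.028]
tool_rot: [3.14, 0.019, -0.281]
contact_force: [-27.4, 5.2, 22.8]
opening: 0.0798
```

```bash
python3 g.py .0055 -.008 .029
```

```text
t 7.1 rot [ 3.1398  0.019  -0.2805] F [-27.4   5.2  22.8] open 0.0798 holder tcp mm [ 2.5 -8.5 28. ]
units to go [ 0.05 -0.01 -0.02]
```

Stalled with about 27 N, which fits the stop. I'll ease off with the bar still pressed and look.

>>> carry_out --series '[{"jaw": 87, "travel": [-0.1, 0, 0], "twist": 0}, {"jaw": 87, "travel": [-0.1, 0, 0], "twist": 0}, {"jaw": 87, "travel": [-0.1, 0, 0], "twist": 0}, {"jaw": 87, "travel": [0, 0, 0], "twist": 0}]'

```text
time: 7.6
tool_pos: [0.6031, -0.052, 0.0297]
tool_rot: [3.142, -0.004, -0.283]
contact_force: [2.9, -0.2, 6.1]
opening: 0.0799
```

```bash
python3 g.py .0055 -.008 .029;  python3 - <<'E'
from m import *
a=robot.read_camera("side")[215:290,350:450]; b=robot.read_camera("top")[140:250,290:400]
cv2.imwrite("pics/c6.png",np.hstack([cv2.resize(a,(533,400),interpolation=cv2.INTER_CUBIC),cv2.resize(b,(260,400),interpolation=cv2.INTER_CUBIC)]))
p=[0.61062,-0.04553,-0.2825]
for P in[(.085,.06,.036),(.085,0,.036),(.015,0,.036),(.015,.06,.036)]: print(P,((proj("side",H2w(p,P)[0])-[350,215])*5.33).round())
E
```

```text
t 7.6 rot [ 3.1415 -0.0044 -0.2829] F [ 2.9 -0.2  6.1] open 0.0799 holder tcp mm [-5.5 -8.4 29.7]
units to go [ 0.18 -0.01  0.01]
(0.085, 0.06, 0.036) [335. 129.]
(0.085, 0, 0.036) [381. 248.]
(0.015, 0, 0.036) [175. 266.]
(0.015, 0.06, 0.036) [138. 146.]
```

View pics/c6.png

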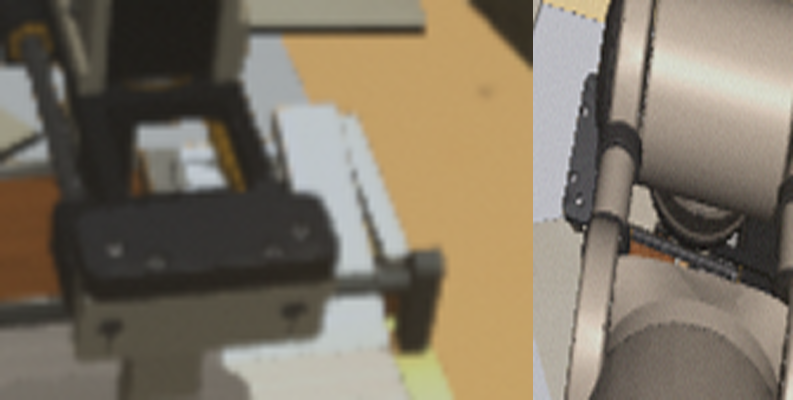

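The body hides the plate's front edge. I'll slide back along the bar, still pressing, to see the rear edge.

>>> carry_out --series '[{"jaw": 87, "travel": [-0.2, 0, 0], "twist": 0}, {"jaw": 87, "travel": [-0.2, 0, 0], "twist": 0}, {"jaw": 87, "travel": [-0.2, 0, 0], "twist": 0}, {"jaw": 87, "travel": [-0.2, 0, 0], "twist": 0}, {"jaw": 87, "travel": [-0.2, 0, 0], "twist": 0}, {"jaw": 87, "travel": [0, 0, 0], "twist": 0}]'

```text
time: 8.45
tool_pos: [0.5446, -0.0349, 0.0295]
tool_rot: [-3.142, -0.003, -0.283]
contact_force: [0.5, 0.2, 6.9]
opening: 0.0799
```

```bash
python3 g.py .0055 -.008 .029;  python3 - <<'E'
from m import *
a=robot.read_camera("side")[215:290,350:450]
cv2.imwrite("pics/c7.png",cv2.resize(a,(800,600),interpolation=cv2.INTER_CUBIC))
p=[0.61062,-0.04553,-0.2825]
for x in(.085,.081,.015,.011):
  for y in(.06,.03,.0): print((x,y),((proj("side",H2w(p,(x,y,.036))[0])-[350,215])*8).round())
E
```

```text
t 8.45 rot [-3.1416e+00 -2.6000e-03 -2.8300e-01] F [0.5 0.2 6.9] open 0.0799 holder tcp mm [-66.4  -8.2  29.5]
units to go [ 1.2  -0.    0.01]
(0.085, 0.06) [503. 194.]
(0.085, 0.03) [537. 281.]
(0.085, 0.0) [572. 372.]
(0.081, 0.06) [486. 196.]
(0.081, 0.03) [519. 282.]
(0.081, 0.0) [554. 373.]
(0.015, 0.06) [207. 219.]
(0.015, 0.03) [235. 307.]
(0.015, 0.0) [263. 400.]
(0.011, 0.06) [190. 221.]
(0.011, 0.03) [217. 309.]
(0.011, 0.0) [245. 401.]
```

View pics/c7.png

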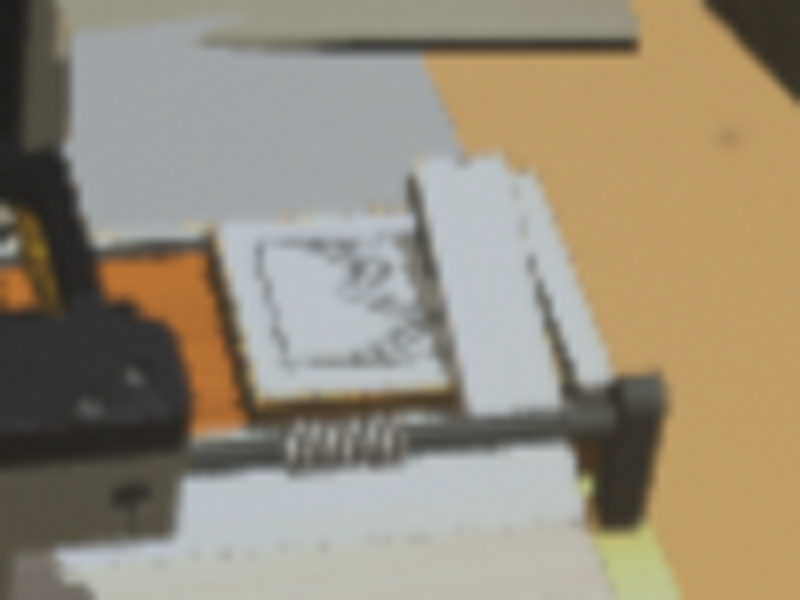

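The rear edge runs (213,225)–(255,405); home predicts (207,219)–(263,400), so the plate is home to about 1–2 mm. The finger is far behind it, so I let the bar up.

>>> carry_out --series '[{"jaw": 87, "travel": [0, 0, -0.08], "twist": 0}, {"jaw": 87, "travel": [0, 0, -0.08], "twist": 0}, {"jaw": 87, "travel": [0, 0, -0.1], "twist": 0}, {"jaw": 87, "travel": [0, 0, -0.2], "twist": 0}, {"jaw": 87, "travel": [0, 0, -0.5], "twist": 0}, {"jaw": 87, "travel": [0, 0, -0.9], "twist": 0}, {"jaw": 87, "travel": [-0.5, 0, -0.7], "twist": 0}, {"jaw": 87, "travel": [-0.9, 0, 0], "twist": 0}]'

```text
time: 9.5
tool_pos: [0.4652, -0.0117, 0.1858]
tool_rot: [-3.141, -0.008, -0.284]
contact_force: [0.0, 0.1, -0.4]
opening: 0.0802
```

>>> carry_out --series '[{"jaw": 87, "travel": [-0.9, 0, 0], "twist": 0}, {"jaw": 87, "travel": [0, 0, 0], "twist": 0}, {"jaw": 87, "travel": [0, 0, 0], "twist": 0}]'

```text
time: 9.88
tool_pos: [0.4123, 0.0036, 0.1831]
tool_rot: [-3.141, -0.002, -0.283]
contact_force: [0.4, -0.4, 0.4]
opening: 0.0803
```

```bash
python3 g.py;  python3 - <<'E'
from m import *
a=robot.read_camera("side")[225:325,305:450]; b=robot.read_camera("top")[135:270,295:415]
cv2.imwrite("pics/c8.png",np.hstack([cv2.resize(a,(440,400),interpolation=cv2.INTER_CUBIC),cv2.resize(b,(356,400),interpolation=cv2.INTER_CUBIC)]))
E
```

```text
t 9.875 rot [-3.1414e+00 -2.3000e-03 -2.8320e-01] F [ 0.4 -0.4  0.4] open 0.0803 holder tcp mm [-204.2   -8.1  183.1]
```

View pics/c8.png

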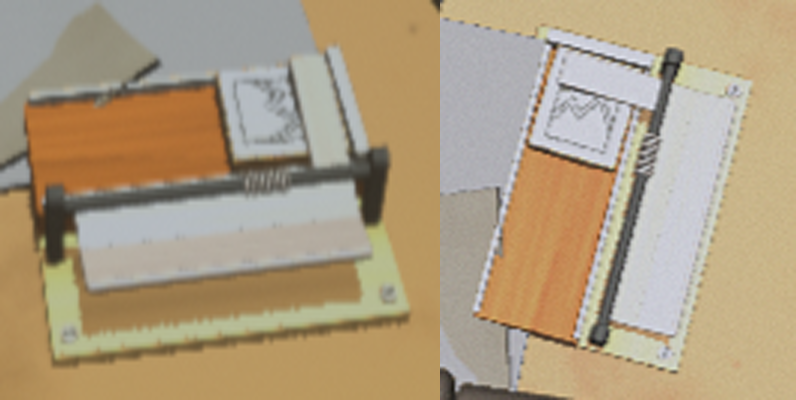

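Both views show the jaw resting on the plate and the plate by the stop, with the arm clear. One check of the rear edge from the top view (corners at (530,148) and (615,170)), then I hand in.

Run:
```python
from m import *
p=np.array([0.61062,-0.04553,-0.2825]);c,s=np.cos(p[2]),np.sin(p[2]); xs=[]
for a in((90,148),(175,170)):
    d=toz("top",(295+a[0]/2.967,135+a[1]/2.963),.036)[:2]-p[:2]; xs.append(c*d[0]+s*d[1]); print(c*d[0]+s*d[1],-s*d[0]+c*d[1])
if np.mean(xs)>.0125: print("hand in",robot.hand_in())
```

```text
0.013041891810642681 0.05797081445585227
0.013313314016324601 0.0004479772109572651
the job is handed in; nothing more can be done
hand in None
```

The plate is loaded and the job is handed in; no verdict is reported back. I pressed the thumb bar to a clip angle of about 0.34 rad (tip at z ≈ 29 mm, about 8 N up). The other finger then pushed the white plate under the raised jaw until it stalled at about 27 N. I backed off along the bar, still pressing, let the bar up and moved the arm clear.

**Last checks:**
- **Plate position:** the top view puts the rear edge at holder x ≈ 13.2 mm, against 15 mm nominal. The plate's centre is then at about 48 mm, above the 46 mm limit. An earlier side view agreed with home to about 1–2 mm. The two differ by about as much as the calibration error, so the margin is only about 2 mm.
- **Jaw and plate:** in both views the jaw rests on the plate and the plate lies flat. I judged the clip angle only from the pictures; I did not measure it.
- **Arm and other objects:** the contact force was near zero with the arm clear. The arm did not go near the loupe, jar or whetstone, but I did not measure their positions again.
- **Time:** about 10 s of the 35 s was used.

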